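Press a glued balsa panel in the spring press

TASK

The glue on the balsa panel in the spring press has just been applied. Take the hand tamper from the cork mat, set its flat face on the scribed circle in the middle of the metal press plate and push squarely down until the plate bottoms out level on the panel, and keep it bottomed under a steady push of about 18 N for three seconds while the glue grabs; the hollow panel cracks if the tamper ever pushes with more than 25 N. Then lift off so that the plate springs back up, and stand the tamper upright on the middle of the cork mat again; touch the plate with nothing but the tamper and leave the other things on the bench where they are.

Things in the scene. Friction and masses are not known exactly. Their poses are not given: they have to be found in the camera images.
- tamper_grip (a point): Hand tamper, standing upright on the cork mat: a round flat steel foot (60 mm across, 12 mm thick), a brass neck and a round dark wooden handle (36 mm across, from 18 to 76 mm above the foot's underside); 76 mm tall, about 0.3 kg. The point is on its axis in the handle, 45 mm above the flat underside; z points up the handle.
- mat_top (a point): Centre of the upper face of the square cork mat (120 x 120 x 5 mm, fixed to the bench). z up.
- plate_top (a point): Centre of the upper face of the sprung press plate: aluminium, 120 (x) x 130 (y) x 6 mm, a scribed circle 67 mm across at its centre. The point moves with the plate, z is its normal. At rest it is level, 48 mm above the bench. Four fixed bolt heads (17 mm across, 5 mm high, at +-50, +-54 mm) stand on its corners and stay up when it goes down. It rocks if pushed off centre.
- press_plate (a joint): How far the plate's centre is pushed down, in m; 0 at rest. The springs take 3 N to start it and about 0.3 N more per mm. It bottoms out on the panel after 8 to 20 mm, depending on how thick this panel is (not measured); from there the push rises steeply, by about 15 to 20 N per mm.
- panel: Glued balsa panel, a hollow frame 200 (x) x 60 (y) mm, in a pocket of the wooden press base (240 x 170 mm) under the press plate, standing out at both ends. Origin: middle of the base's upper face, 16 mm above the bench; x along panel and base, z up. The panel's own upper face is 6 to 18 mm above that, different for each panel.
- thinner: Bystander: grey thinner bottle, 76 mm across, 190 mm tall, origin at the centre of its underside.
- glue: Bystander: small white glue bottle, 34 mm across, 85 mm tall, origin at the centre of its underside.
- pot: Bystander: open white plastic pot, 64 mm across, 52 mm tall, origin at the centre of its underside.
- tape: Bystander: roll of tape lying flat, 100 mm across, 48 mm tall, origin at the centre of its underside.
Things that resemble listed ones, but are neither listed nor needed, are in the scene too. Leave any black look-alike of the part that bears mat_top alone. What is shaped like the part that bears tamper_grip but turquoise is not meant.

How it is judged:
On the way, in this order (a step that is already met when the one before it is completed fails the run):
1. the tamper is lifted off the cork mat (height (world z) of tamper_grip above 0.07 m), for 0.1 s.
2. the press plate is bottomed out on the panel (pressing on it with at least 6 N) and level within 1.5 degrees, pushed by the tamper standing within 15 mm of the plate's middle, for two seconds on end (contact force between press_plate and panel above 6 N and angle between plate_top's own z axis and vertical below 0.026 rad and contact force between tamper and press_plate above 3 N and horizontal distance between tamper_grip and plate_top below 0.015 m), for 2 s.
At the end, for the whole second after the job is handed in: The tamper stands upright (within 3 degrees) on the cork mat, its axis within 35 mm of the mat's centre, let go and at rest, and the press plate is back up within 2 mm of its rest height (horizontal distance between tamper_grip and mat_top below 0.035 m and z of tamper_grip in the frame of mat_top between 0.041 and 0.049 m and angle between tamper_grip's own z axis and vertical below 0.06 rad and value of joint press_plate below 0.002 m and linear speed of tamper below 0.01 m/s); the robot touches nothing.
It fails at once if the tamper pushes on the press plate with more than 25 N (contact force between tamper and press_plate above 25 N).
It fails at once if the gripper or arm touches the press plate (contact force between any of the fingers, the arm and press_plate above 1 N).
It fails at once if a bystander is moved by more than 20 mm or tipped over (distance of any of thinner, glue, pot, tape from where it was at the start of the episode above 0.02 m or angle between any of thinner, glue, pot, tape's own z axis and vertical above 0.3 rad).
It also fails if it takes over 70 s, if anything falls off the work surface, if the arm or the gripper's body presses on something with over 40 N, if the wrist force passes 120 N, or if a joint passes its speed limit or range.

ROBOT

A 6-joint arm with a two-finger parallel gripper is mounted at the origin on the work surface. World frame = base frame: x ahead of the robot, y to its left, z up, the work surface at z = 0. Lengths are in m, angles in rad, forces in N, time in s.
With the tool pointing down it reaches from about 0.35 to 0.775 m from the base axis. Payload 5.5 kg.
Tool frame: the origin (TCP) lies at the very end of the fingers, on their centre line; the grasp point (between the pads) lies env.grasp_offset behind it (env.grasp_offset is the distance from the TCP to the grasp point, in m); x points along the fingers, y is the direction in which the jaws open and shut, and the axes are right-handed (so a half turn about x gives the same grasp; the last joint's range is limited). The gripper opens to 85 mm and grips with 20 to 120 N. Pads are 22 mm wide; open, the fingers measure 114 mm over their backs; the gripper's body (76 mm by 85 mm) begins 54 mm behind the grasp point. The pads swing forward as they close: fully open they stand 13 mm farther back than shut.
Start: joints at [1.146, 0.313, 0.046, 1.304, 0, 1.431], TCP at [0.162, 0.552, 0.231] pointing down, gripper open.
Joint ranges: [-2.76, 2.76], [-0.86, 1.69], [-1.03, 1.26], [-2.2, 2.34], [-1.47, 1.5], [-3.14, 3.14]. Speed limits (rad/s): [2.57, 2.57, 3.14, 3.14, 3.14, 3.14].

INTERFACE

Orientations are given as a unit quaternion [w, x, y, z].
In Python, from workcell import get_state, viewer, job, env gives the robot as it stands.
- The arm moves only by the tool send_rows, never from a script. Its argument "plan" is a list of rows, each a list of 6 numbers: the shift along the tool's x, y, z in mm, then the turn, a rotation vector about the tool's x, y, z in degrees. A call has exactly 10 rows; each row is the pose to reach, as a shift and turn from the pose commanded when the call began, along the tool's axes at that moment; what a row does not reach only later rows make up. A row lasts 1/8 s, in which the tool goes at most 62.5 mm and 10.7 degrees, less where a joint would pass 70% of its speed; a pose out of reach is approached as far as the arm can. A call with a gripper value outside its range is refused whole. "claw" is the finger opening in mm, from 0 to 85.4, set as the call begins (left out, the last holds). The fingers move at their own pace and stop on an object; "newtons" is the grip in N (left out, the last holds). Time passes only in rows, so rows that repeat a pose let the fingers close, or fill a call up. It gives the time, the measured TCP pose, the force and the opening at its end, in the units of the state.
- get_state(): the state, without advancing time (a new reading comes with each control period).
- viewer.read_camera(name): name is "scene" or "side" or "wrist"; returns a dict with "frame" (400x640x3 uint8, blue, green, red), "mtx" (3x3 intrinsics, pixels), "rvec" (rotation vector, rad) and "tvec" (3), from world to camera coordinates, as OpenCV has them. Camera axes: x right, y down, z forward; pixel columns grow to the right and rows downward; lengths in m; the calibration is good to about 2 mm. A picture is of the moment at which its call begins. There is no depth.
- job.hand_in(): hands the job in, once; it reports no verdict.
The state is a dict: "clock": time; "joint_pos": joint angles; "qvel": joint speeds; "tau": joint torques, N m; "tcp_pos": TCP position; "orientation": TCP orientation; "wrist_force": force on the tool from outside, world axes, zero at the start; "ft_torque": the same for the moment, N m; "finger_gap": finger opening in m.
Only numpy, scipy, OpenCV 4.12 (cv2) and the standard library are available. Lean on these libraries where they do the work, as an engineer would, in place of code of your own. Each camera call takes 0.05 s, during which the arm holds its last target.

## Working session

There is one attempt and no reset: what is moved stays moved. The work goes in short steps, Python scripts to look and compute and a tool call to move; the robot and the scene stay as the last step left them, time stands still between calls to the robot, and variables do not carry over. Pictures are saved under pics/ and viewed, and the job is handed in when it is done.

Besides the shell and the picture viewer there is one more tool, called by a JSON object that holds its "api" and its "payload". send_rows: Moves the arm, as the interface text tells. Its arguments: {"type":"object","properties":{"plan":{"type":"array"},"claw":{"type":"number"},"newtons":{"type":"number"}},"required":["plan"]}

```bash
mkdir -p pics; ls; python3 - <<'E'
from workcell import get_state, viewer, job, env
import cv2
print(get_state()); print(env.grasp_offset)
for n in ["scene","side","wrist"]:
    c=viewer.read_camera(n); cv2.imwrite(f"pics/{n}0.png",c["frame"]); print(n,c["mtx"],c["rvec"],c["tvec"])
E
```

```text
pics
{'clock': 0.0, 'joint_pos': array([1.14637437e+00, 3.14016296e-01, 4.49366132e-02, 1.30357881e+00,
       3.23555386e-05, 1.43119801e+00]), 'qvel': array([ 4.66247775e-04,  1.94105081e-06, -4.05921723e-04, -2.47168007e-03,
        3.17409296e-04,  1.36400377e-03]), 'tau': array([ 3.86990205e-04, -4.80622780e+01,  2.98535997e+01,  1.90926046e-02,
       -3.97860704e-04, -6.95449330e-06]), 'tcp_pos': array([0.16135034, 0.55135458, 0.2303825 ]), 'orientation': array([ 0.69975392,  0.0997311 ,  0.70014233, -0.10098947]), 'wrist_force': array([ 0.25950216,  0.43303691, -0.16227546]), 'ft_torque': array([-0.01745347, -0.01134844,  0.0035431 ]), 'finger_gap': 0.08522884689951415}
0.0187
scene [[418.89724954   0.         317.68316422]
 [  0.         418.89724954 201.41853986]
 [  0.           0.           1.        ]] [ 1.40104989  2.18474713 -0.84542734] [ 0.25388632 -0.34606379  1.54625608]
side [[370.21659038   0.         322.96563884]
 [  0.         370.21659038 199.75271265]
 [  0.           0.           1.        ]] [ 2.25919306 -0.66088691  0.29850056] [-0.51461463  0.26935855  0.82580597]
wrist [[317.78545962   0.         318.67681902]
 [  0.         317.78545962 198.50488812]
 [  0.           0.           1.        ]] [-2.31504103 -1.73474195 -0.25558446] [-0.57479531 -0.0381794   0.37963055]
```

View pics/scene0.png

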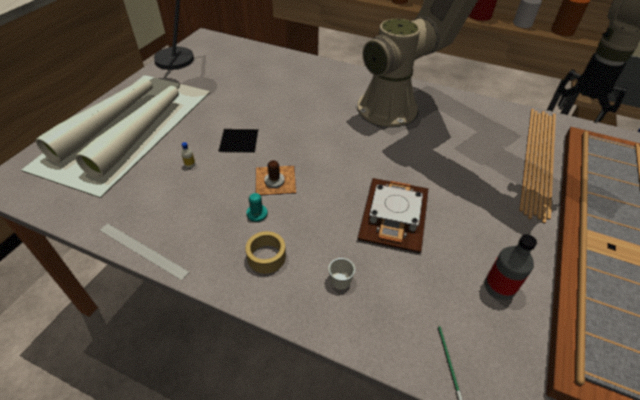

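View pics/side0.png

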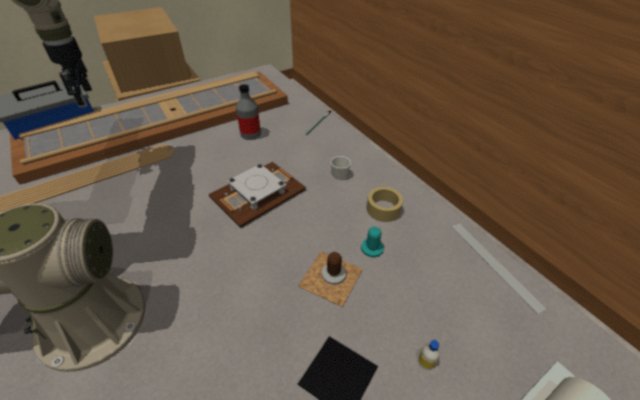

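View pics/wrist0.png

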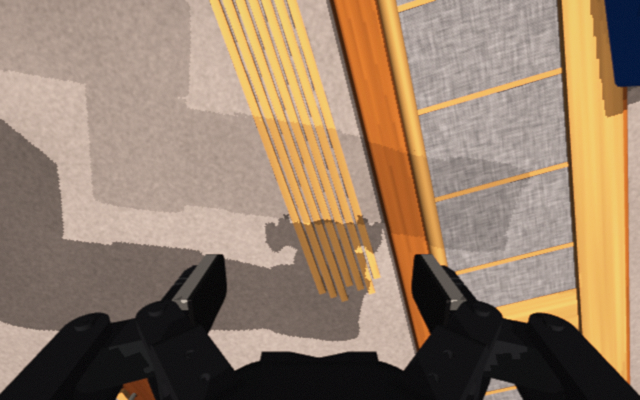

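The scene view shows the tamper (dark brown handle) at about (274,175) on the cork mat, the turquoise look-alike at (257,208) and the plate at (397,206). In the side view they are at (334,265), (373,241) and (257,184). I'll enlarge those crops.

```bash
python3 - <<'E'
import cv2
a=cv2.imread("pics/scene0.png");b=cv2.imread("pics/side0.png")
def cr(im,x,y,w,h,n,k=8): cv2.imwrite(n,cv2.resize(im[y:y+h,x:x+w],None,fx=k,fy=k,interpolation=cv2.INTER_CUBIC))
cr(a,240,145,80,70,"pics/c1.png");cr(a,345,165,100,75,"pics/c2.png")
cr(b,285,235,90,75,"pics/c3.png");cr(b,205,145,100,75,"pics/c4.png")
E
```

```text
(no output)
```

View pics/c1.png

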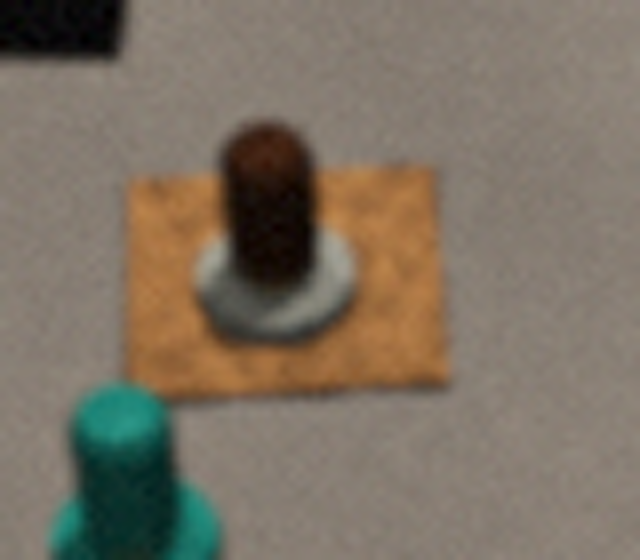

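View pics/c2.png

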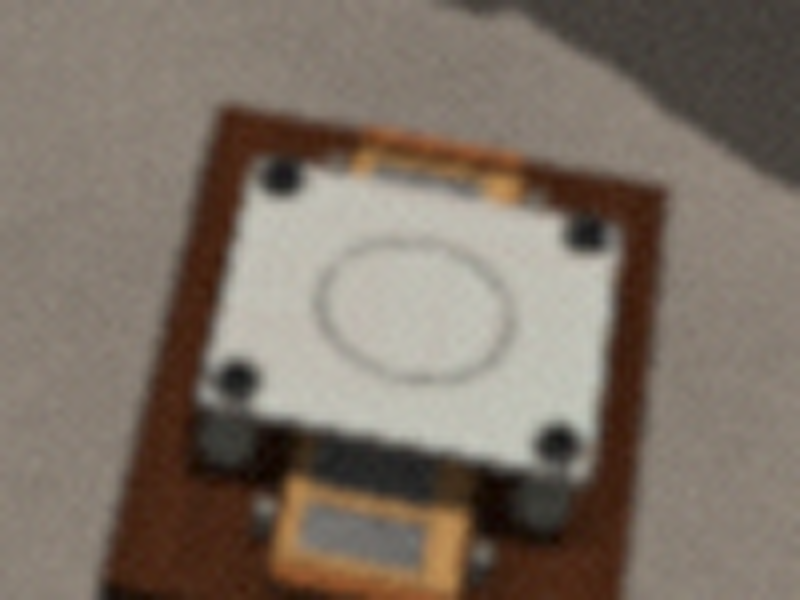

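View pics/c3.png

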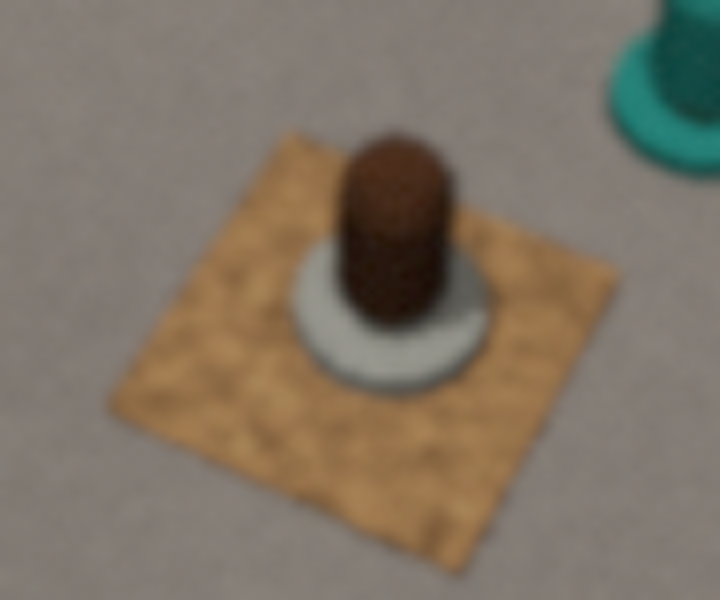

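View pics/c4.png

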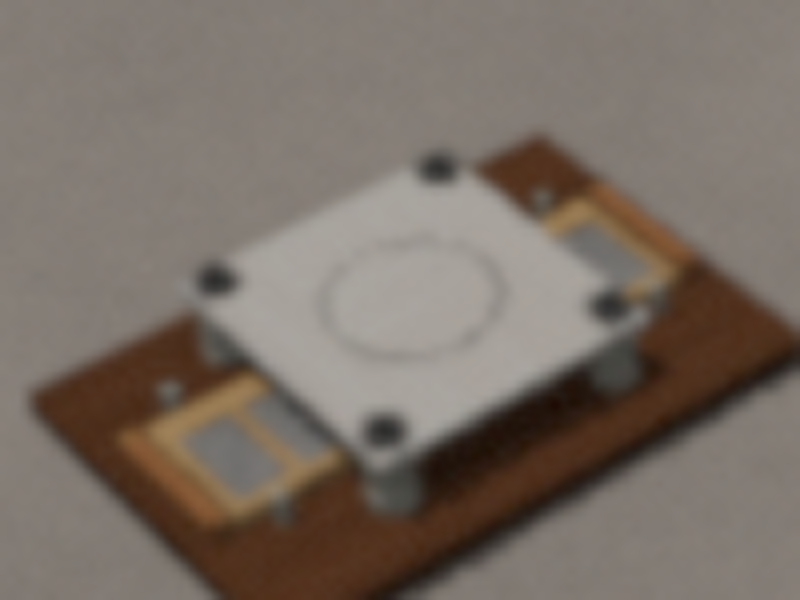

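```bash
cat > h.py <<'E'
from workcell import get_state, viewer, job, env
import cv2, numpy as np
def P(c):
    R=cv2.Rodrigues(c["rvec"])[0]; return c["mtx"]@np.c_[R,np.ravel(c["tvec"])]
def tri(c1,p1,c2,p2):
    X=cv2.triangulatePoints(P(c1),P(c2),np.float64(p1).reshape(2,1),np.float64(p2).reshape(2,1)); return (X[:3]/X[3]).ravel()
def plane(c,p,z):
    M=P(c); H=M[:,[0,1,3]].copy(); H[:,2]+=M[:,2]*z
    q=np.linalg.solve(H,np.r_[p,1.]); return q[:2]/q[2]
def proj(c,X): 
    q=P(c)@np.r_[X,1]; return q[:2]/q[2]
E
python3 - <<'E'
from h import *
np.set_printoptions(precision=4,suppress=True)
s=viewer.read_camera("scene");d=viewer.read_camera("side")
f=lambda p,o:(np.array(p)+.5)/8-.5+o
def t(n,a,oa,b,ob):
    a=f(a,oa);b=f(b,ob);X=tri(s,a,d,b);print(n,X,"resid",proj(s,X)-a,proj(d,X)-b);return X
M=[]
for a,b in [((130,182),(460,574)),((435,170),(112,405)),((447,382),(290,133)),((128,400),(618,270))]: M.append(t("mat",a,(240,145),b,(285,235)))
print(np.mean(M,0), [M[i+1]-M[i] for i in range(3)])
t("top",(267,148),(240,145),(397,178),(285,235))
t("foot",(276,277),(240,145),(392,303),(285,235))
t("circ",(415,309),(345,165),(412,298),(205,145))
B=[]
for a,b in [((236,380),(610,305)),((557,442),(437,167)),((282,176),(383,430)),((585,233),(215,280))]: B.append(t("bolt",a,(345,165),b,(205,145)))
print(np.mean(B,0)); v=B[0]+B[1]-B[2]-B[3];print("yaw plate x",np.degrees(np.arctan2(v[1],v[0])))
v=M[1]-M[0];print("mat yaw",np.degrees(np.arctan2(v[1],v[0])))
# bystanders
for n,a,b in [("teal",(255,200),(374,235)),("pot",(342,266),(341,161)),("tape",(266,245),(385,198)),("glue",(184,146),(434,344)),("thinner",(528,243),(244,90))]:
    X=tri(s,a,d,b);print(n,X)
print(s["tvec"], cv2.Rodrigues(s["rvec"])[0].T@-s["tvec"],cv2.Rodrigues(d["rvec"])[0].T@-d["tvec"])
E
```

```text
mat [ 0.4895 -0.2709  0.0014] resid [-0.1791  0.0483] [-0.3073 -0.0917]
mat [ 0.4329 -0.1666  0.0013] resid [-0.3875  0.1468] [-0.6397 -0.2551]
mat [ 0.5349 -0.1096  0.0022] resid [-0.0842  0.0302] [-0.1207 -0.0456]
mat [ 0.5929 -0.2113  0.0023] resid [-0.0158  0.004 ] [-0.0234 -0.0066]
[ 0.5126 -0.1896  0.0018] [array([-0.0567,  0.1043, -0.0002]), array([0.1021, 0.057 , 0.0009]), array([ 0.058 , -0.1016,  0.0002])]
top [ 0.5202 -0.1884  0.0756] resid [-0.2546  0.082 ] [-0.4004 -0.1387]
foot [ 0.5214 -0.1882  0.0118] resid [-0.1707  0.0532] [-0.265  -0.0891]
circ [0.4933 0.1814 0.0481] resid [ 0.0193 -0.0118] [0.0229 0.0138]
bolt [0.5524 0.1365 0.0503] resid [ 0.031  -0.0168] [0.0362 0.0195]
bolt [0.5338 0.2424 0.0514] resid [ 0.1313 -0.083 ] [0.1437 0.0889]
bolt [0.4531 0.1197 0.0503] resid [ 0.0759 -0.0452] [0.0983 0.0577]
bolt [0.4349 0.2255 0.0509] resid [ 0.1575 -0.1081] [0.1912 0.1273]
[0.4936 0.181  0.0507]
yaw plate x 9.662990381866793
mat yaw 118.52521744491024
teal [ 0.6542 -0.1729  0.0553]
pot [0.7562 0.1232 0.0575]
tape [ 0.7716 -0.0751  0.0481]
glue [ 0.566  -0.4671  0.075 ]
thinner [0.6099 0.4901 0.1766]
[ 0.2539 -0.3461  1.5463] [1.3006 0.2931 0.8931] [ 0.2013 -0.6189  0.7719]
```

```bash
cat >> h.py <<'E'
from scipy.spatial.transform import Rotation as Ro
def pose():
    s=get_state(); q=s["orientation"]; return np.array(s["tcp_pos"]), Ro.from_quat(np.r_[q[1:],q[0]]), s
def goal(yawdeg):  # tool x down, y at yaw
    y=np.array([np.cos(np.radians(yawdeg)),np.sin(np.radians(yawdeg)),0]); x=np.array([0,0,-1.]); return Ro.from_matrix(np.c_[x,y,np.cross(x,y)])
def delta(p,yaw):
    t,R,s=pose(); print("t",round(s["clock"],2),"tcp",np.round(t,4),"F",np.round(s["wrist_force"],2),"M",np.round(s["ft_torque"],2),"gap",round(s["finger_gap"],4),"j",np.round(s["joint_pos"],2))
    print("shift mm",np.round(R.inv().apply(np.array(p)-t)*1e3,2),"turn",np.round((R.inv()*goal(yaw)).as_rotvec(degrees=True),2))
def shot(n,fn):
    c=viewer.read_camera(n); cv2.imwrite("pics/"+fn,c["frame"]); np.savez("pics/"+fn[:-4]+".npz",**{k:c[k] for k in("mtx","rvec","tvec","frame")}); return c
def load(fn): return dict(np.load("pics/"+fn+".npz"))
E
python3 - <<'E'
from h import *
t,R,s=pose(); print(np.round(R.as_matrix(),3)); 
c=viewer.read_camera("wrist"); Rc=cv2.Rodrigues(c["rvec"])[0]; C=-Rc.T@np.ravel(c["tvec"]); print("cam in tool",R.inv().apply(C-t), "axes",R.as_matrix().T@Rc.T)
delta([.521,-.188,.23],9.7)
E
```

```text
[[-0.     0.281  0.96 ]
 [-0.001  0.96  -0.281]
 [-1.    -0.001 -0.   ]]
cam in tool [-0.14252642  0.00084834 -0.0738846 ] axes [[ 5.44025177e-04 -2.91400968e-01  9.56600847e-01]
 [ 9.99999832e-01 -3.49983630e-05 -5.79367711e-04]
 [ 2.02307776e-04  9.56601001e-01  2.91400900e-01]]
t 0.3 tcp [0.1615 0.5517 0.231 ] F [0.76 0.39 0.3 ] M [0.   0.01 0.02] gap 0.0856 j [ 1.15  0.31  0.05  1.3  -0.    1.43]
shift mm [   1.31 -608.91  552.83] turn [6.398e+01 1.000e-02 3.000e-02]
```

```bash
python3 - <<'E'
from h import *
delta([.45,.22,.23],99.7)
delta([.45,.10,.23],99.7)
E
```

```text
t 0.3 tcp [0.1615 0.5517 0.231 ] F [0.76 0.39 0.3 ] M [0.   0.01 0.02] gap 0.0856 j [ 1.15  0.31  0.05  1.3  -0.    1.43]
shift mm [   1.11 -237.29  370.06] turn [-2.602e+01 -1.000e-02  3.000e-02]
t 0.3 tcp [0.1615 0.5517 0.231 ] F [0.76 0.39 0.3 ] M [0.   0.01 0.02] gap 0.0856 j [ 1.15  0.31  0.05  1.3  -0.    1.43]
shift mm [   1.18 -352.46  403.78] turn [-2.602e+01 -1.000e-02  3.000e-02]
```

{"api": "send_rows", "payload": {"plan": [[0,-30,45,-3,0,0],[0,-60,90,-7,0,0],[0,-90,140,-10,0,0],[0,-120,185,-13,0,0],[0,-150,230,-17,0,0],[0,-180,280,-20,0,0],[0,-210,325,-23,0,0],[0,-237,370,-26,0,0],[0,-237,370,-26,0,0],[0,-237,370,-26,0,0]], "claw": 85, "newtons": 80}}

```text
clock: 1.55
tcp_pos: [0.4497, 0.2204, 0.2311]
orientation: [0.704, -0.059, 0.705, 0.059]
wrist_force: [-1.0, 0.4, -0.1]
finger_gap: 0.085
```

```bash
python3 - <<'E'
from h import *
shot("wrist","w1.png"); delta([.45,.10,.23],99.7)
E
```

```text
t 1.6 tcp [0.4494 0.2209 0.2312] F [ 0.22  0.07 -0.89] M [ 0.01 -0.04  0.01] gap 0.0847 j [ 0.3   0.17 -0.14  1.26  0.    0.13]
shift mm [   1.2  -119.25  -19.77] turn [-0.   -0.04 -0.02]
```

View pics/w1.png

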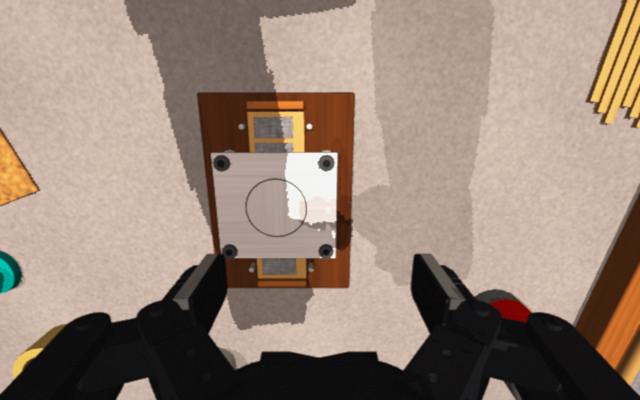

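The wrist view shows the plate circle at (276,207) and the panel sticking out at (275,125) above and (281,268) below. I'll take a second wrist view.

{"api": "send_rows", "payload": {"plan": [[0,-30,-5,0,0,0],[0,-60,-10,0,0,0],[0,-90,-15,0,0,0],[0,-119,-20,0,0,0],[0,-119,-20,0,0,0],[0,-119,-20,0,0,0],[0,-119,-20,0,0,0],[0,-119,-20,0,0,0],[0,-119,-20,0,0,0],[0,-119,-20,0,0,0]]}}

```text
clock: 2.85
tcp_pos: [0.4504, 0.1, 0.2312]
orientation: [0.705, -0.06, 0.705, 0.06]
wrist_force: [-0.1, -0.3, -0.6]
finger_gap: 0.0852
```

```bash
python3 - <<'E'
from h import *
c=shot("wrist","w2.png"); delta([.521,-.188,.23],99.7)
a=load("w1")["frame"][90:300,190:360]; b=c["frame"]
cv2.imwrite("pics/w1c.png",cv2.resize(a[0:75],None,fx=4.5,fy=4.5,interpolation=cv2.INTER_CUBIC))
E
```

```text
t 2.9 tcp [0.4504 0.0999 0.2313] F [0.41 0.18 0.61] M [-0.05  0.   -0.01] gap 0.0851 j [ 0.04  0.09 -0.23  1.25  0.   -0.13]
shift mm [   1.22 -295.65   21.16] turn [-0.01 -0.   -0.01]
```

View pics/w2.png

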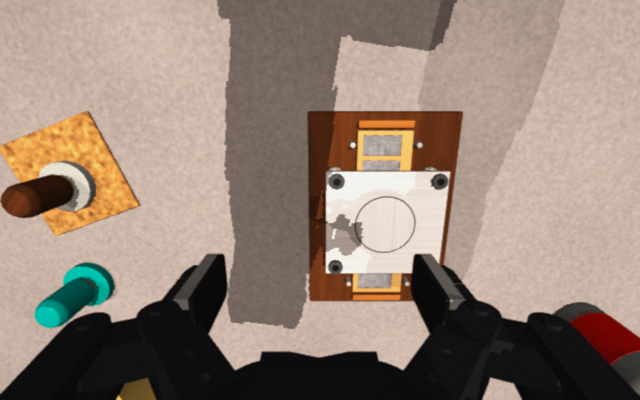

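View pics/w1c.png

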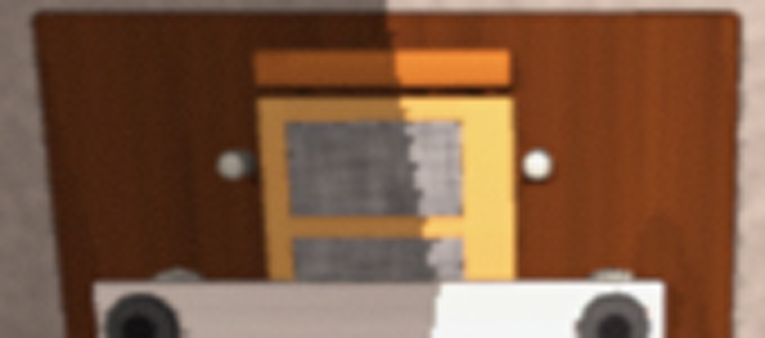

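```bash
python3 - <<'E'
from h import *
b=load("w2")["frame"]
cv2.imwrite("pics/w2c.png",cv2.resize(b[108:183,300:470],None,fx=4.5,fy=4.5,interpolation=cv2.INTER_CUBIC))
E
```

```text
(no output)
```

View pics/w2c.png

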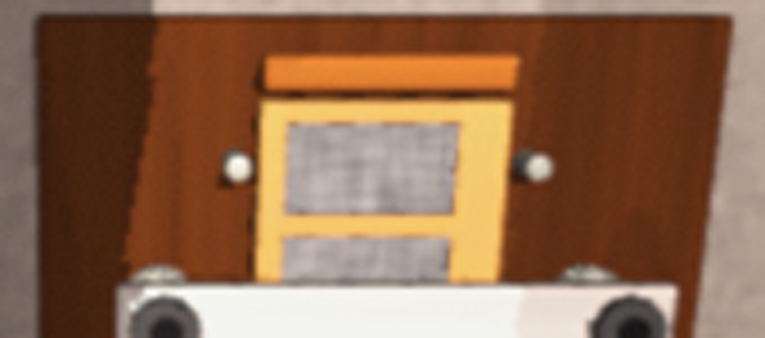

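```bash
python3 - <<'E'
from h import *
np.set_printoptions(precision=4,suppress=True)
A=load("w1");B=load("w2")
f=lambda p,o:(np.array(p)+.5)/4.5-.5+o
for n,a,b in [("panTL",(260,98),(262,100)),("panTR",(514,97),(512,101)),("wTL",(286,121),(287,122)),("wTR",(462,122),(459,123)),("wBL",(290,215),(285,214)),("wBR",(463,215),(452,214)),("baseL",(35,12),(38,15)),("baseR",(738,12),(730,16)),("boltL",(143,325),(165,330)),("boltR",(615,325),(630,330))]:
    p=f(a,(190,90));q=f(b,(300,108));X=tri(A,p,B,q);print(n,X,proj(A,X)-p)
print("circ",tri(A,(276,207.5),B,(385,224)))
E
```

```text
panTL [0.3994 0.1349 0.021 ] [ 0.0035 -0.021 ]
panTR [0.3893 0.1945 0.0213] [-0.0267  0.1542]
wTL [0.4035 0.1418 0.0222] [ 0.014  -0.0836]
wTR [0.3968 0.1831 0.0214] [ 0.0148 -0.0881]
wBL [0.4251 0.1456 0.0246] [ 0.0048 -0.0291]
wBR [0.4185 0.1866 0.0223] [-0.0005  0.0031]
baseL [0.3892 0.0781 0.0131] [-0.004   0.0233]
baseR [0.3611 0.244  0.0134] [-0.0026  0.015 ]
boltL [0.4526 0.1196 0.0495] [-0.0684  0.4078]
boltR [0.4343 0.2261 0.0501] [-0.0534  0.3161]
circ [0.4922 0.1813 0.0483]
```

{"api": "send_rows", "payload": {"plan": [[0,-40,3,0,0,0],[0,-80,6,0,0,0],[5,-120,9,0,0,0],[15,-160,12,0,0,0],[30,-200,15,0,0,0],[45,-240,18,0,0,0],[60,-280,20,0,0,0],[75,-296,21,0,0,0],[80,-296,21,0,0,0],[80,-296,21,0,0,0]]}}

```text
clock: 4.15
tcp_pos: [0.5202, -0.1871, 0.1509]
orientation: [0.704, -0.059, 0.705, 0.06]
wrist_force: [0.3, -0.5, -0.4]
finger_gap: 0.0851
```

```bash
python3 - <<'E'
from h import *
c=shot("wrist","w3.png"); delta([.521,-.188,.037],99.7)
for z in (.081,.055,.017): print(z,proj(c,[.521,-.188,z]))
print(proj(c,[.5126,-.1896,.005]))
E
```

```text
t 4.2 tcp [ 0.5206 -0.1871  0.1515] F [0.05 0.64 0.71] M [ 0.02 -0.    0.04] gap 0.0847 j [-0.49  0.31 -0.16  1.1   0.   -0.66]
shift mm [114.53  -1.     0.24] turn [ 0.06 -0.01 -0.04]
0.081 [316.49206212 211.45401798]
0.055 [316.67694667 200.56521799]
0.017 [316.88932481 188.05718021]
[316.76011873 175.81728679]
```

View pics/w3.png

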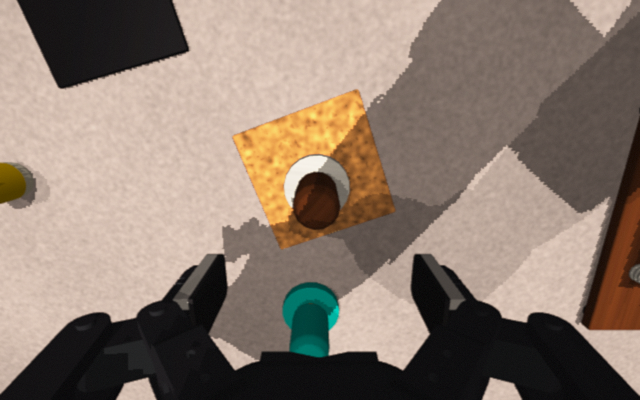

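The handle top is at (317,210), within about 1 px of the prediction, and the foot is centred at (317,186). The mat corners are (233,135), (357,90), (394,210) and (281,248). I'll descend and grasp.

{"api": "send_rows", "payload": {"plan": [[25,0,0,0,0,0],[50,-1,0,0,0,0],[75,-1,0,0,0,0],[95,-1,0,0,0,0],[110,-1,0,0,0,0],[114,-1,0,0,0,0],[114,-1,0,0,0,0],[114,-1,0,0,0,0],[114,-1,0,0,0,0],[114,-1,0,0,0,0]]}}

```text
clock: 5.45
tcp_pos: [0.5213, -0.1896, 0.0376]
orientation: [0.705, -0.06, 0.704, 0.06]
wrist_force: [-0.6, 0.0, 0.2]
finger_gap: 0.0849
```

{"api": "send_rows", "payload": {"plan": [[0,0,0,0,0,0],[0,0,0,0,0,0],[0,0,0,0,0,0],[0,0,0,0,0,0],[0,0,0,0,0,0],[0,0,0,0,0,0],[0,0,0,0,0,0],[0,0,0,0,0,0],[0,0,0,0,0,0],[0,0,0,0,0,0]], "claw": 20, "newtons": 80}}

```text
clock: 6.7
tcp_pos: [0.5212, -0.1893, 0.0375]
orientation: [0.705, -0.06, 0.704, 0.06]
wrist_force: [-0.9, 2.1, 4.8]
finger_gap: 0.0345
```

```bash
python3 - <<'E'
from h import *
np.set_printoptions(precision=4,suppress=True)
A=load("w3")
q=[plane(A,p,.005) for p in [(233,135),(357,90),(394,210),(281,248)]];print(q,np.mean(q,0))
c=shot("wrist","w4.png");delta([.521,-.188,.137],99.7)
E
```

```text
[array([ 0.4884, -0.2697]), array([ 0.4323, -0.1681]), array([ 0.5332, -0.1109]), array([ 0.5911, -0.2124])] [ 0.5113 -0.1903]
t 6.75 tcp [ 0.5212 -0.1893  0.0375] F [-0.29  2.36  5.06] M [0.34 0.14 0.04] gap 0.0342 j [-0.49  0.41 -0.32  0.84  0.   -0.66]
shift mm [-99.51   1.36   0.11] turn [-0.01  0.02 -0.01]
```

View pics/w4.png

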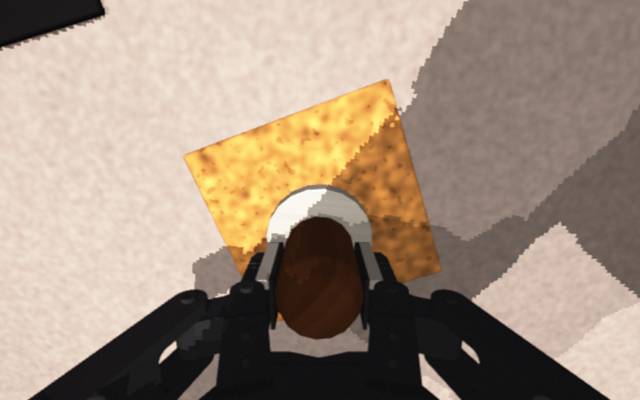

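The handle is gripped (gap 34 mm) and the foot is still on the mat. Now I'll lift it.

{"api": "send_rows", "payload": {"plan": [[-5,0,0,0,0,0],[-15,0,0,0,0,0],[-30,0,0,0,0,0],[-45,0,0,0,0,0],[-60,0,0,0,0,0],[-75,0,0,0,0,0],[-90,0,0,0,0,0],[-100,0,0,0,0,0],[-100,0,0,0,0,0],[-100,0,0,0,0,0]]}}

```text
clock: 8.0
tcp_pos: [0.5207, -0.1893, 0.1368]
orientation: [0.704, -0.059, 0.705, 0.06]
wrist_force: [-1.1, 1.6, -2.6]
finger_gap: 0.0343
```

```bash
python3 - <<'E'
from h import *
shot("wrist","w5.png");c=shot("side","s5.png");e=shot("scene","e5.png")
delta([.493,.181,.137],99.7)
g=lambda im,u,v:cv2.resize(im[int(v)-45:int(v)+45,int(u)-50:int(u)+50],None,fx=4,fy=4,interpolation=cv2.INTER_CUBIC)
p=[.521,-.189,.14]
cv2.imwrite("pics/se5.png",np.hstack([g(c["frame"],*proj(c,p)),g(e["frame"],*proj(e,p))]))
E
```

```text
t 8.15 tcp [ 0.5206 -0.1892  0.1365] F [-0.44  0.34 -2.9 ] M [ 0.02 -0.   -0.02] gap 0.0342 j [-0.49  0.32 -0.18  1.07  0.   -0.66]
shift mm [-1.5000e-01  3.6957e+02  3.5040e+01] turn [-0.02 -0.06 -0.05]
```

View pics/w5.png

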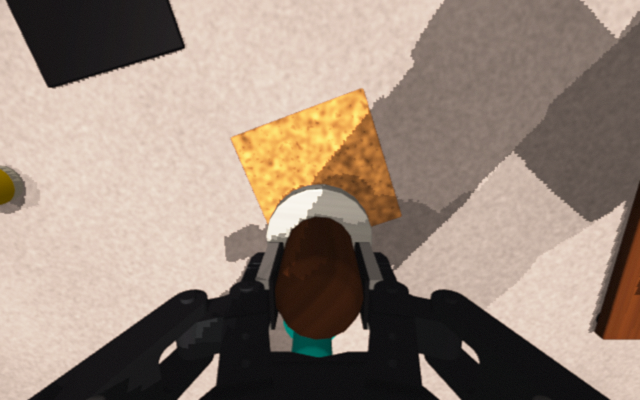

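View pics/se5.png

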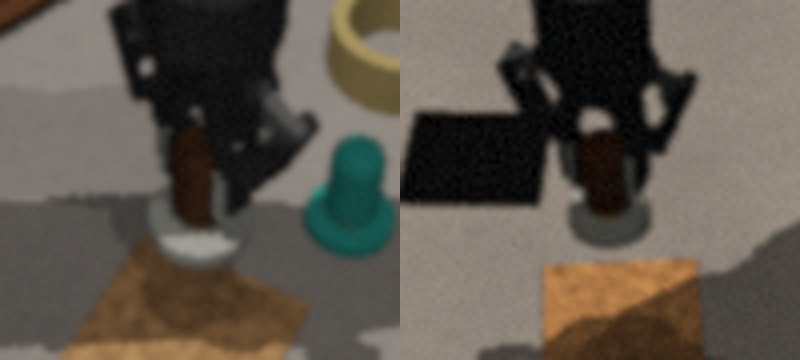

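The tamper hangs upright and does not tilt between views; its weight reads about 2.9 N. I'll carry it over the plate.

{"api": "send_rows", "payload": {"plan": [[0,45,4,0,0,0],[0,95,9,0,0,0],[0,145,14,0,0,0],[0,195,19,0,0,0],[0,245,24,0,0,0],[0,295,28,0,0,0],[0,345,33,0,0,0],[0,369,35,0,0,0],[0,369,35,0,0,0],[0,369,35,0,0,0]]}}

```text
clock: 9.4
tcp_pos: [0.4933, 0.1797, 0.137]
orientation: [0.704, -0.06, 0.705, 0.06]
wrist_force: [-0.0, -0.4, -3.5]
finger_gap: 0.034
```

```bash
python3 - <<'E'
from h import *
shot("wrist","w6.png");delta([.493,.181,.086],99.7)
E
```

```text
t 9.45 tcp [0.4934 0.1794 0.137 ] F [-0.69 -0.85 -2.6 ] M [-0.04  0.01  0.  ] gap 0.0345 j [ 0.2   0.27 -0.26  1.05 -0.    0.03]
shift mm [51.04  1.7  -0.11] turn [-0.07 -0.03  0.02]
```

View pics/w6.png

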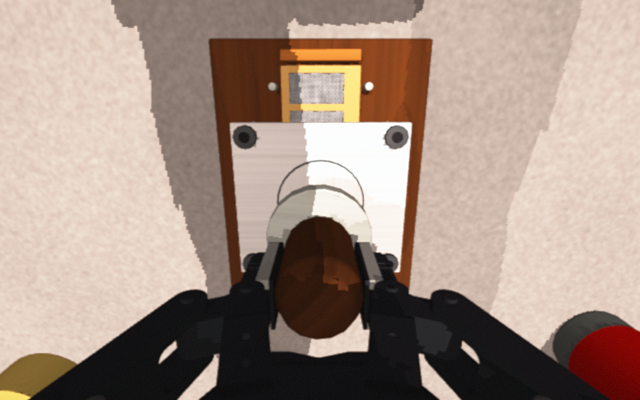

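The circle is centred at u≈320 and the foot at u≈319, so they line up. I'll lower to about 4 mm above the plate.

{"api": "send_rows", "payload": {"plan": [[8,1,0,0,0,0],[16,1,0,0,0,0],[24,1,0,0,0,0],[32,1,0,0,0,0],[40,1,0,0,0,0],[46,1,0,0,0,0],[50,1,0,0,0,0],[52,1,0,0,0,0],[52,1,0,0,0,0],[52,1,0,0,0,0]]}}

```text
clock: 10.7
tcp_pos: [0.4935, 0.1812, 0.0856]
orientation: [0.705, -0.06, 0.704, 0.06]
wrist_force: [-0.1, -0.2, -2.9]
finger_gap: 0.0342
```

```bash
python3 - <<'E'
from h import *
shot("wrist","w7.png");delta([.493,.181,.0705],99.7)
E
```

```text
t 10.75 tcp [0.4935 0.1812 0.0855] F [-0.3   0.21 -2.94] M [0.05 0.03 0.04] gap 0.0346 j [ 0.2   0.31 -0.33  0.93  0.    0.03]
shift mm [15.04 -0.15 -0.54] turn [-0.01  0.03 -0.01]
```

View pics/w7.png

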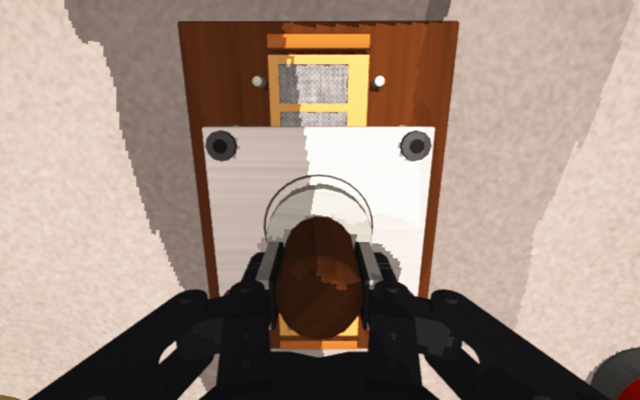

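```bash
python3 - <<'E'
from h import *
c=load("w7"); cv2.imwrite("pics/w7c.png",cv2.resize(c["frame"][165:265,250:390],None,fx=5,fy=5,interpolation=cv2.INTER_CUBIC))
d=np.array([-np.cos(np.radians(9.7)),-np.sin(np.radians(9.7))])
for ctr in ([.493,.181],[.4935,.1812]):
  ctr=np.array(ctr); print(proj(c,np.r_[ctr+.0335*d,.048]),proj(c,np.r_[ctr+.030*d,.065]))
E
```

```text
[317.5638558  173.15762802] [317.45488838 186.52843391]
[317.76024924 174.04889301] [317.66912312 187.4880453 ]
```

View pics/w7c.png

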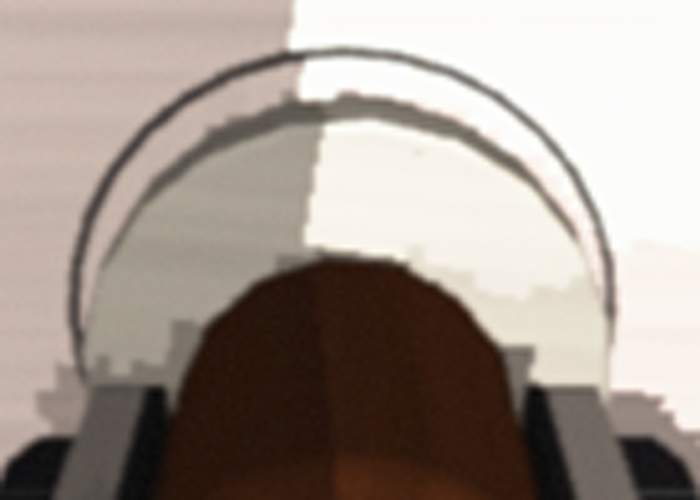

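The foot and circle coincide to within 1 mm. I'll press in stages, the first about 7 mm into the springs.

{"api": "send_rows", "payload": {"plan": [[1.5,0,0,0,0,0],[3,0,0,0,0,0],[4.5,0,0,0,0,0],[6,0,0,0,0,0],[7.5,0,0,0,0,0],[9,0,0,0,0,0],[10.5,0,0,0,0,0],[12,0,0,0,0,0],[12,0,0,0,0,0],[12,0,0,0,0,0]]}}

```text
clock: 12.0
tcp_pos: [0.4934, 0.1812, 0.0734]
orientation: [0.705, -0.06, 0.705, 0.06]
wrist_force: [-0.6, -0.3, 1.5]
finger_gap: 0.0344
```

```bash
python3 - <<'E'
from h import *
shot("wrist","w8.png");shot("side","s8.png");delta([.493,.181,.0705],99.7)
E
```

```text
t 12.1 tcp [0.4934 0.1812 0.0734] F [-1.7  -0.81  1.73] M [-0.14  0.32  0.01] gap 0.0341 j [ 0.2   0.32 -0.35  0.9   0.    0.03]
shift mm [ 2.9  -0.13 -0.39] turn [-0.02  0.01 -0.  ]
```

View pics/w8.png

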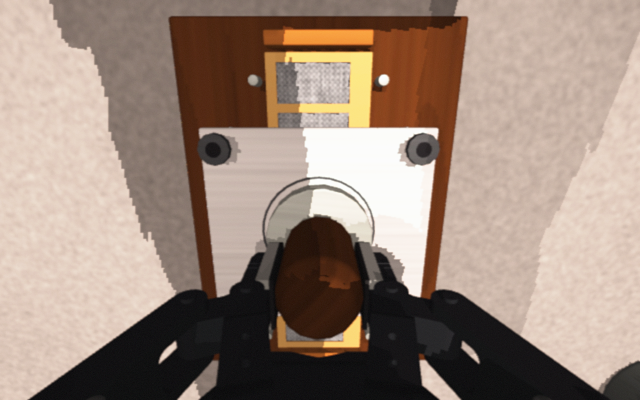

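{"api": "send_rows", "payload": {"plan": [[0.6,0,0,0,0,0],[1.2,0,0,0,0,0],[1.8,0,0,0,0,0],[2.4,0,0,0,0,0],[3,0,0,0,0,0],[3.6,0,0,0,0,0],[4.3,0,0,0,0,0],[5,0,0,0,0,0],[5,0,0,0,0,0],[5,0,0,0,0,0]]}}

```text
clock: 13.35
tcp_pos: [0.4934, 0.1812, 0.0684]
orientation: [0.705, -0.06, 0.705, 0.06]
wrist_force: [-0.8, 0.2, 3.5]
finger_gap: 0.0346
```

```bash
python3 - <<'E'
from h import *
c=shot("side","s9.png");shot("wrist","w9.png");delta([.493,.181,.0635],99.7)
u,v=map(int,proj(c,[.493,.181,.05]));cv2.imwrite("pics/s9c.png",cv2.resize(c["frame"][v-50:v+40,u-60:u+60],None,fx=6,fy=6,interpolation=cv2.INTER_CUBIC))
E
```

```text
t 13.45 tcp [0.4934 0.1812 0.0683] F [-1.36  0.43  2.72] M [-0.2   0.38 -0.04] gap 0.0347 j [ 0.2   0.33 -0.36  0.89  0.    0.03]
shift mm [ 4.85 -0.13 -0.39] turn [-0.02  0.01 -0.  ]
```

View pics/s9c.png

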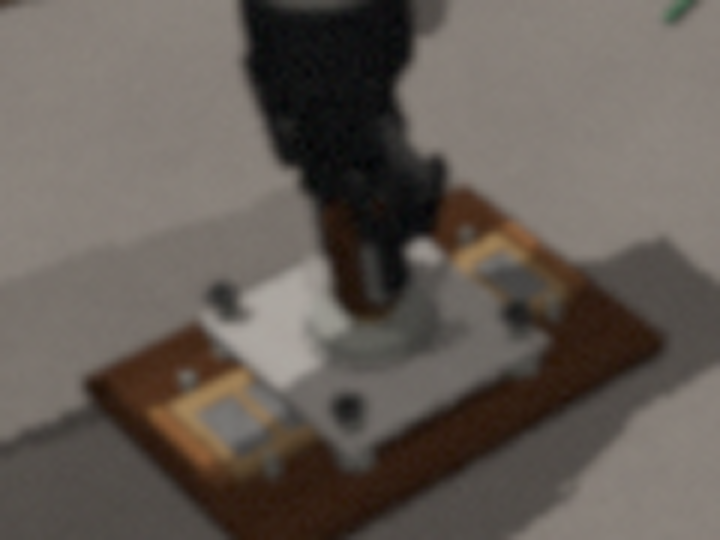

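View pics/w9.png

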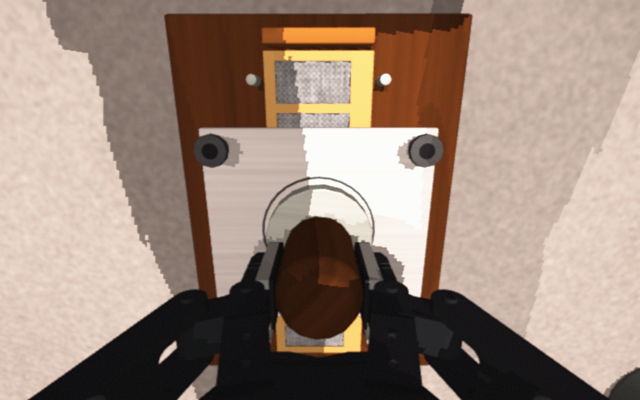

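Only the springs are pushing back so far, about 6 N at 12 mm down, and the plate goes down level. From here I'll use 0.8 mm steps.

{"api": "send_rows", "payload": {"plan": [[0.2,0,0,0,0,0],[0.4,0,0,0,0,0],[0.6,0,0,0,0,0],[0.8,0,0,0,0,0],[0.8,0,0,0,0,0],[0.8,0,0,0,0,0],[0.8,0,0,0,0,0],[0.8,0,0,0,0,0],[0.8,0,0,0,0,0],[0.8,0,0,0,0,0]]}}

```text
clock: 14.7
tcp_pos: [0.4934, 0.1812, 0.0675]
orientation: [0.705, -0.06, 0.705, 0.06]
wrist_force: [-0.2, -0.8, 4.1]
finger_gap: 0.0343
```

{"api": "send_rows", "payload": {"plan": [[0.2,0,0,0,0,0],[0.4,0,0,0,0,0],[0.6,0,0,0,0,0],[0.8,0,0,0,0,0],[0.8,0,0,0,0,0],[0.8,0,0,0,0,0],[0.8,0,0,0,0,0],[0.8,0,0,0,0,0],[0.8,0,0,0,0,0],[0.8,0,0,0,0,0]]}}

```text
clock: 15.95
tcp_pos: [0.4933, 0.1812, 0.0667]
orientation: [0.705, -0.06, 0.705, 0.06]
wrist_force: [-0.7, -0.1, 3.7]
finger_gap: 0.035
```

{"api": "send_rows", "payload": {"plan": [[0.2,0,0,0,0,0],[0.4,0,0,0,0,0],[0.6,0,0,0,0,0],[0.8,0,0,0,0,0],[0.8,0,0,0,0,0],[0.8,0,0,0,0,0],[0.8,0,0,0,0,0],[0.8,0,0,0,0,0],[0.8,0,0,0,0,0],[0.8,0,0,0,0,0]]}}

```text
clock: 17.2
tcp_pos: [0.4933, 0.1812, 0.0659]
orientation: [0.705, -0.06, 0.705, 0.06]
wrist_force: [-1.4, 0.2, 5.1]
finger_gap: 0.0347
```

{"api": "send_rows", "payload": {"plan": [[0.2,0,0,0,0,0],[0.4,0,0,0,0,0],[0.6,0,0,0,0,0],[0.6,0,0,0,0,0],[0.6,0,0,0,0,0],[0.6,0,0,0,0,0],[0.6,0,0,0,0,0],[0.6,0,0,0,0,0],[0.6,0,0,0,0,0],[0.6,0,0,0,0,0]]}}

```text
clock: 18.45
tcp_pos: [0.4933, 0.1812, 0.0653]
orientation: [0.705, -0.06, 0.705, 0.06]
wrist_force: [-0.7, -1.0, 3.7]
finger_gap: 0.0346
```

{"api": "send_rows", "payload": {"plan": [[0.2,0,0,0,0,0],[0.4,0,0,0,0,0],[0.6,0,0,0,0,0],[0.8,0,0,0,0,0],[0.8,0,0,0,0,0],[0.8,0,0,0,0,0],[0.8,0,0,0,0,0],[0.8,0,0,0,0,0],[0.8,0,0,0,0,0],[0.8,0,0,0,0,0]]}}

```text
clock: 19.7
tcp_pos: [0.4933, 0.1812, 0.0645]
orientation: [0.705, -0.06, 0.705, 0.06]
wrist_force: [-0.5, 0.6, 5.1]
finger_gap: 0.0344
```

{"api": "send_rows", "payload": {"plan": [[0.2,0,0,0,0,0],[0.4,0,0,0,0,0],[0.6,0,0,0,0,0],[0.7,0,0,0,0,0],[0.7,0,0,0,0,0],[0.7,0,0,0,0,0],[0.7,0,0,0,0,0],[0.7,0,0,0,0,0],[0.7,0,0,0,0,0],[0.7,0,0,0,0,0]]}}

```text
clock: 20.95
tcp_pos: [0.4933, 0.1812, 0.0638]
orientation: [0.705, -0.06, 0.705, 0.06]
wrist_force: [-1.6, 0.2, 6.0]
finger_gap: 0.0341
```

```bash
python3 - <<'E'
from h import *
shot("wrist","w10.png");F=[]
for i in range(5):
    viewer.read_camera("wrist"); F.append(get_state()["wrist_force"])
print(np.array(F).round(2), np.mean(F,0)); delta([.493,.181,.0635],99.7)
E
```

```text
[[-0.18 -0.46  4.82]
 [-0.77 -0.52  4.76]
 [ 0.13 -0.17  4.63]
 [ 0.4   0.17  4.39]
 [-0.34 -1.12  4.45]] [-0.14878119 -0.41999923  4.61104279]
t 21.25 tcp [0.4933 0.1812 0.0638] F [-0.34 -1.12  4.45] M [-0.22  0.11  0.01] gap 0.0342 j [ 0.2   0.33 -0.36  0.88  0.    0.03]
shift mm [ 0.32 -0.16 -0.36] turn [-0.02  0.01 -0.01]
```

View pics/w10.png

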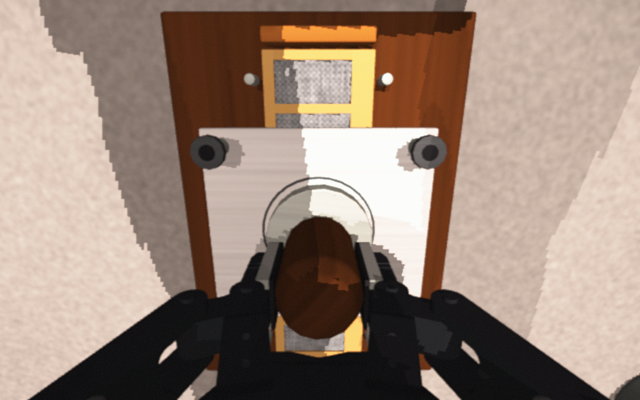

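The force is still only the springs, about 7.5 N, so I'll continue.

{"api": "send_rows", "payload": {"plan": [[0.2,0,0,0,0,0],[0.4,0,0,0,0,0],[0.6,0,0,0,0,0],[0.7,0,0,0,0,0],[0.7,0,0,0,0,0],[0.7,0,0,0,0,0],[0.7,0,0,0,0,0],[0.7,0,0,0,0,0],[0.7,0,0,0,0,0],[0.7,0,0,0,0,0]]}}

```text
clock: 22.5
tcp_pos: [0.4933, 0.1812, 0.0631]
orientation: [0.705, -0.06, 0.705, 0.06]
wrist_force: [-1.2, -0.5, 4.0]
finger_gap: 0.0347
```

{"api": "send_rows", "payload": {"plan": [[0.2,0,0,0,0,0],[0.4,0,0,0,0,0],[0.6,0,0,0,0,0],[0.7,0,0,0,0,0],[0.7,0,0,0,0,0],[0.7,0,0,0,0,0],[0.7,0,0,0,0,0],[0.7,0,0,0,0,0],[0.7,0,0,0,0,0],[0.7,0,0,0,0,0]]}}

```text
clock: 23.75
tcp_pos: [0.4933, 0.1812, 0.0624]
orientation: [0.705, -0.06, 0.705, 0.06]
wrist_force: [-1.3, -1.7, 5.2]
finger_gap: 0.0345
```

{"api": "send_rows", "payload": {"plan": [[0.2,0,0,0,0,0],[0.4,0,0,0,0,0],[0.6,0,0,0,0,0],[0.7,0,0,0,0,0],[0.7,0,0,0,0,0],[0.7,0,0,0,0,0],[0.7,0,0,0,0,0],[0.7,0,0,0,0,0],[0.7,0,0,0,0,0],[0.7,0,0,0,0,0]]}}

```text
clock: 25.0
tcp_pos: [0.4933, 0.1812, 0.0618]
orientation: [0.705, -0.06, 0.705, 0.06]
wrist_force: [-1.8, -0.4, 6.0]
finger_gap: 0.0341
```

{"api": "send_rows", "payload": {"plan": [[0.2,0,0,0,0,0],[0.4,0,0,0,0,0],[0.6,0,0,0,0,0],[0.7,0,0,0,0,0],[0.7,0,0,0,0,0],[0.7,0,0,0,0,0],[0.7,0,0,0,0,0],[0.7,0,0,0,0,0],[0.7,0,0,0,0,0],[0.7,0,0,0,0,0]]}}

```text
clock: 26.25
tcp_pos: [0.4934, 0.1812, 0.0615]
orientation: [0.705, -0.06, 0.704, 0.06]
wrist_force: [-1.8, 0.3, 7.7]
finger_gap: 0.0345
```

```bash
cat > f.py <<'E'
from h import *
F=[]
for i in range(4):
    viewer.read_camera("side"); F.append(get_state()["wrist_force"])
print(np.mean(F,0)); delta([.493,.181,.0615],99.7)
E
python3 f.py
```

```text
[-2.08041723 -0.57871331  8.714001  ]
t 26.45 tcp [0.4934 0.1812 0.0615] F [-1.99 -0.67  8.25] M [-0.32  0.4   0.  ] gap 0.0344 j [ 0.2   0.33 -0.36  0.87 -0.    0.03]
shift mm [-0.01 -0.16 -0.39] turn [-0.01  0.02  0.  ]
```

The plate has bottomed, with the push at about 11.4 N. I'll increase gently to 18 N.

{"api": "send_rows", "payload": {"plan": [[0.1,0,0,0,0,0],[0.2,0,0,0,0,0],[0.3,0,0,0,0,0],[0.4,0,0,0,0,0],[0.4,0,0,0,0,0],[0.4,0,0,0,0,0],[0.4,0,0,0,0,0],[0.4,0,0,0,0,0],[0.4,0,0,0,0,0],[0.4,0,0,0,0,0]]}}

```text
clock: 27.7
tcp_pos: [0.4934, 0.1812, 0.0614]
orientation: [0.705, -0.06, 0.704, 0.06]
wrist_force: [-3.0, -1.4, 10.3]
finger_gap: 0.0342
```

```bash
python3 f.py
```

```text
[-2.56672097 -0.71529799 10.85449512]
t 27.9 tcp [0.4934 0.1812 0.0614] F [-2.55 -0.49 10.96] M [-0.3   0.57  0.  ] gap 0.0344 j [ 0.2   0.33 -0.37  0.87 -0.    0.03]
shift mm [-0.12 -0.15 -0.42] turn [-0.01  0.04 -0.  ]
```

{"api": "send_rows", "payload": {"plan": [[0.2,0,0,0,0,0],[0.3,0,0,0,0,0],[0.5,0,0,0,0,0],[0.7,0,0,0,0,0],[0.7,0,0,0,0,0],[0.7,0,0,0,0,0],[0.7,0,0,0,0,0],[0.7,0,0,0,0,0],[0.7,0,0,0,0,0],[0.7,0,0,0,0,0]]}}

```text
clock: 29.15
tcp_pos: [0.4934, 0.1812, 0.0612]
orientation: [0.705, -0.06, 0.704, 0.06]
wrist_force: [-4.0, -0.6, 14.7]
finger_gap: 0.0347
```

```bash
python3 f.py; python3 -c "
from h import *
shot('wrist','w11.png');c=shot('side','s11.png');u,v=map(int,proj(c,[.493,.181,.05]));cv2.imwrite('pics/s11c.png',cv2.resize(c['frame'][v-50:v+40,u-60:u+60],None,fx=6,fy=6,interpolation=cv2.INTER_CUBIC))"
```

```text
[-3.67469857 -1.52084649 14.81302402]
t 29.35 tcp [0.4934 0.1812 0.0612] F [-3.48 -1.39 14.9 ] M [-0.37  0.83  0.02] gap 0.0347 j [ 0.2   0.33 -0.37  0.87 -0.    0.03]
shift mm [-0.34 -0.16 -0.47] turn [-0.01  0.05  0.  ]
```

View pics/s11c.png

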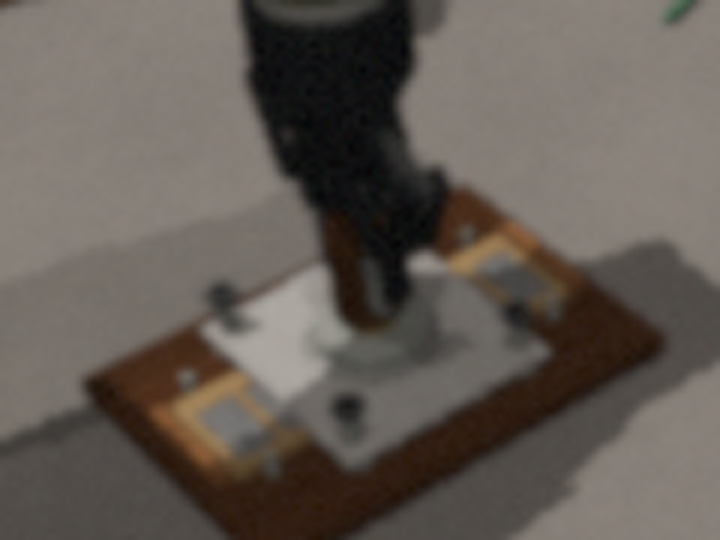

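View pics/w11.png

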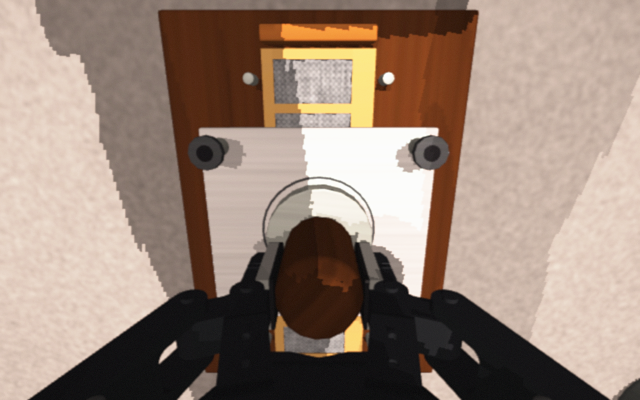

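The push is about 17.7 N, and the plate lies level on the panel in both views. I'll hold for 3.75 s.

{"api": "send_rows", "payload": {"plan": [[0,0,0,0,0,0],[0,0,0,0,0,0],[0,0,0,0,0,0],[0,0,0,0,0,0],[0,0,0,0,0,0],[0,0,0,0,0,0],[0,0,0,0,0,0],[0,0,0,0,0,0],[0,0,0,0,0,0],[0,0,0,0,0,0]]}}

```text
clock: 30.7
tcp_pos: [0.4934, 0.1813, 0.0612]
orientation: [0.705, -0.06, 0.704, 0.06]
wrist_force: [-2.8, -1.2, 14.6]
finger_gap: 0.0343
```

{"api": "send_rows", "payload": {"plan": [[0,0,0,0,0,0],[0,0,0,0,0,0],[0,0,0,0,0,0],[0,0,0,0,0,0],[0,0,0,0,0,0],[0,0,0,0,0,0],[0,0,0,0,0,0],[0,0,0,0,0,0],[0,0,0,0,0,0],[0,0,0,0,0,0]]}}

```text
clock: 31.95
tcp_pos: [0.4934, 0.1813, 0.0612]
orientation: [0.705, -0.06, 0.704, 0.06]
wrist_force: [-3.2, -1.7, 14.4]
finger_gap: 0.0346
```

{"api": "send_rows", "payload": {"plan": [[0,0,0,0,0,0],[0,0,0,0,0,0],[0,0,0,0,0,0],[0,0,0,0,0,0],[0,0,0,0,0,0],[0,0,0,0,0,0],[0,0,0,0,0,0],[0,0,0,0,0,0],[0,0,0,0,0,0],[0,0,0,0,0,0]]}}

```text
clock: 33.2
tcp_pos: [0.4934, 0.1812, 0.0612]
orientation: [0.705, -0.06, 0.704, 0.06]
wrist_force: [-4.7, -1.5, 14.4]
finger_gap: 0.0344
```

The push held at about 17.5 N for more than 3.7 s. Now I'll lift straight up 76 mm.

{"api": "send_rows", "payload": {"plan": [[-2,0,0,0,0,0],[-6,0,0,0,0,0],[-11,0,0,0,0,0],[-16,0,0,0,0,0],[-22,0,0,0,0,0],[-30,0,0,0,0,0],[-42,0,0,0,0,0],[-56,0,0,0,0,0],[-70,0,0,0,0,0],[-76,0,0,0,0,0]]}}

```text
clock: 34.45
tcp_pos: [0.4941, 0.1814, 0.1374]
orientation: [0.705, -0.06, 0.704, 0.06]
wrist_force: [0.3, -0.3, -4.0]
finger_gap: 0.0344
```

```bash
python3 - <<'E'
from h import *
shot("wrist","w12.png");shot("side","s12.png");delta([.512,-.190,.137],99.7)
E
```

```text
t 34.55 tcp [0.4939 0.1813 0.1369] F [ 0.62  0.   -3.95] M [-0.01 -0.01  0.  ] gap 0.0347 j [ 0.2   0.27 -0.26  1.05  0.    0.03]
shift mm [-2.0000e-01 -3.6907e+02 -4.4640e+01] turn [-0.02  0.11 -0.01]
```

View pics/w12.png

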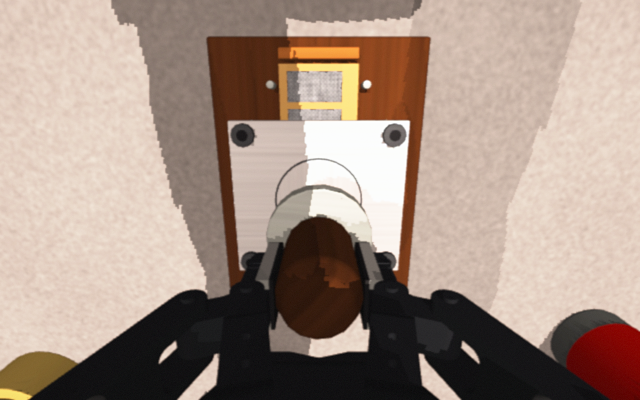

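The plate has sprung back (the bolts and circle look as they did in w6), and the tamper hasn't shifted in the grip. I'll carry it back to the mat.

{"api": "send_rows", "payload": {"plan": [[0,-40,-5,0,0,0],[0,-90,-11,0,0,0],[0,-140,-17,0,0,0],[0,-190,-23,0,0,0],[0,-240,-29,0,0,0],[0,-290,-35,0,0,0],[0,-340,-41,0,0,0],[0,-369,-45,0,0,0],[0,-369,-45,0,0,0],[0,-369,-45,0,0,0]]}}

```text
clock: 35.8
tcp_pos: [0.5104, -0.1895, 0.1353]
orientation: [0.704, -0.059, 0.705, 0.06]
wrist_force: [-0.5, 0.6, -3.2]
finger_gap: 0.0343
```

{"api": "send_rows", "payload": {"plan": [[12,0,0,0,0,0],[26,0,0,0,0,0],[40,0,0,0,0,0],[54,0,0,0,0,0],[68,0,0,0,0,0],[80,0,0,0,0,0],[88,0,0,0,0,0],[94,0,0,0,0,0],[96,0,0,0,0,0],[96,0,0,0,0,0]]}}

```text
clock: 37.05
tcp_pos: [0.5112, -0.1902, 0.0401]
orientation: [0.705, -0.06, 0.704, 0.06]
wrist_force: [0.6, 1.0, -2.9]
finger_gap: 0.034
```

```bash
python3 - <<'E'
from h import *
shot("wrist","w13.png");delta([.512,-.190,.0375],99.7)
E
```

```text
t 37.1 tcp [ 0.5112 -0.1903  0.0402] F [ 0.54 -0.13 -3.28] M [-0.06  0.04  0.04] gap 0.0344 j [-0.5   0.39 -0.34  0.84  0.   -0.67]
shift mm [2.68 0.15 0.79] turn [-0.02  0.03  0.02]
```

View pics/w13.png

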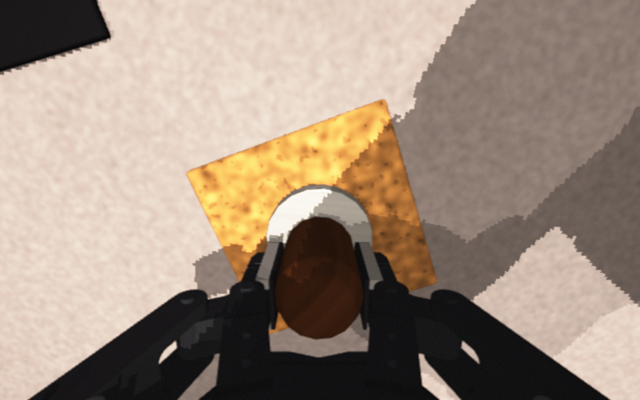

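It is over the middle of the mat, about 2.5 mm up. I'll lower it to contact.

{"api": "send_rows", "payload": {"plan": [[0.5,0,0,0,0,0],[1,0,0,0,0,0],[1.5,0,0,0,0,0],[2,0,0,0,0,0],[2.4,0,0,0,0,0],[2.7,0,0,0,0,0],[2.7,0,0,0,0,0],[2.7,0,0,0,0,0],[2.7,0,0,0,0,0],[2.7,0,0,0,0,0]]}}

```text
clock: 38.35
tcp_pos: [0.5111, -0.1901, 0.0375]
orientation: [0.705, -0.06, 0.705, 0.06]
wrist_force: [-2.7, 2.3, 5.4]
finger_gap: 0.0341
```

```bash
python3 f.py
```

```text
[-2.9515436   1.25129987  5.36894384]
t 38.55 tcp [ 0.511  -0.1901  0.0375] F [-2.81  1.46  5.3 ] M [ 0.25  0.5  -0.04] gap 0.0343 j [-0.5   0.39 -0.34  0.83  0.   -0.67]
shift mm [-24.01 368.89  44.63] turn [-0.02  0.01  0.  ]
```

It is seated. I'll open the jaws and then rise.

{"api": "send_rows", "payload": {"plan": [[0,0,0,0,0,0],[0,0,0,0,0,0],[0,0,0,0,0,0],[0,0,0,0,0,0],[0,0,0,0,0,0],[0,0,0,0,0,0],[0,0,0,0,0,0],[0,0,0,0,0,0],[0,0,0,0,0,0],[0,0,0,0,0,0]], "claw": 85}}

```text
clock: 39.8
tcp_pos: [0.511, -0.1901, 0.0372]
orientation: [0.705, -0.06, 0.705, 0.06]
wrist_force: [0.4, 0.3, -0.9]
finger_gap: 0.085
```

{"api": "send_rows", "payload": {"plan": [[-5,0,0,0,0,0],[-15,0,0,0,0,0],[-30,0,0,0,0,0],[-50,0,0,0,0,0],[-75,0,0,0,0,0],[-100,0,0,0,0,0],[-125,0,0,0,0,0],[-140,0,0,0,0,0],[-140,0,0,0,0,0],[-140,0,0,0,0,0]]}}

```text
clock: 41.05
tcp_pos: [0.5106, -0.1899, 0.1764]
orientation: [0.704, -0.059, 0.705, 0.06]
wrist_force: [-0.3, 0.3, -0.1]
finger_gap: 0.085
```

```bash
python3 - <<'E'
from h import *
a=shot("wrist","w14.png");c=shot("side","s14.png");e=shot("scene","e14.png");delta([.512,-.190,.137],99.7)
g=lambda im,x,y:cv2.resize(im[y:y+75,x:x+95],None,fx=4,fy=4,interpolation=cv2.INTER_CUBIC)
cv2.imwrite("pics/se14.png",np.vstack([np.hstack([g(c["frame"],285,235),g(e["frame"],240,145)]),np.hstack([g(c["frame"],208,145),g(e["frame"],345,165)])]))
E
```

```text
t 41.2 tcp [ 0.5104 -0.1898  0.1761] F [0.21 0.02 0.56] M [0.03 0.03 0.02] gap 0.0851 j [-0.5   0.28 -0.14  1.16  0.   -0.67]
shift mm [39.05 -0.53  1.6 ] turn [-0.02 -0.09 -0.08]
```

View pics/w14.png

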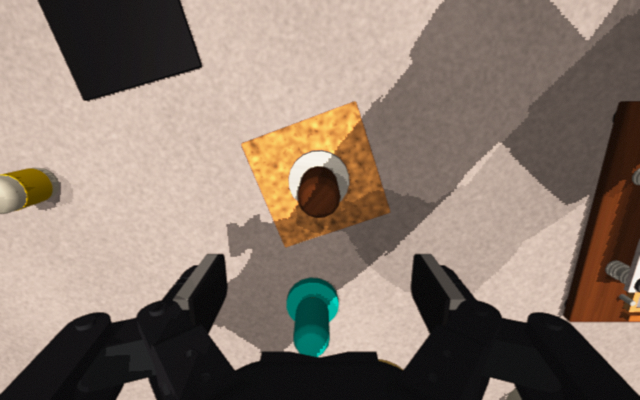

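View pics/se14.png

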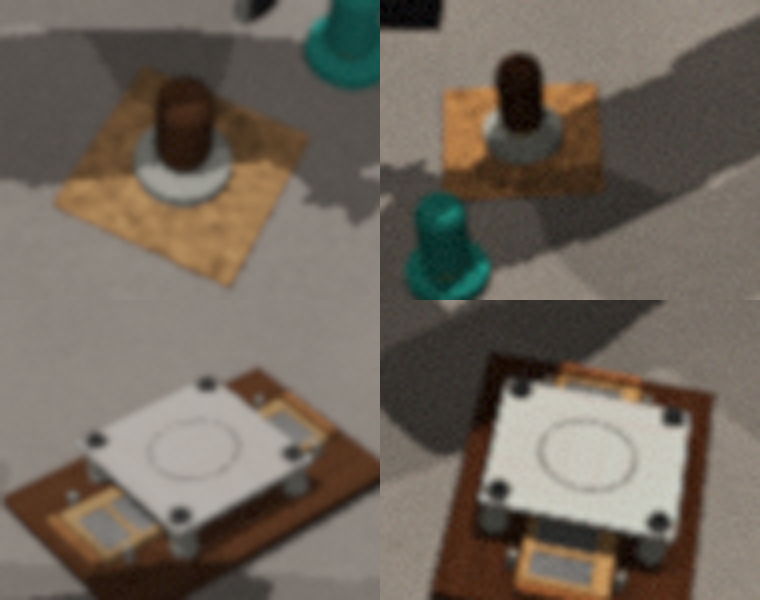

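The tamper stands upright and free near the mat's middle (wrist view, foot at (319,180)). The plate is back up against all four bolt heads. Handing in.

```bash
python3 - <<'E'
from workcell import job
print(job.hand_in())
E
```

```text
the job is handed in; nothing more can be done
None
```

I pressed the panel with the tamper, held it, let the plate spring back, and stood the tamper on the cork mat again. The job was handed in after about 41 s; the hand-in gives no verdict, so I don't know the judged result.

- **Press:** The foot was on the scribed circle to within about 1 mm. The plate bottomed out after roughly 19 mm. My camera estimate had been 17 ± 2 mm, so this was at the deep end.
- **Hold:** The push stayed at about 17.5 N for roughly 3.9 s, counting the tamper's weight of about 3 N. The highest reading was about 18 N, against the 25 N limit. The plate looked level in both camera views; I did not measure its tilt.
- **Side force:** A sideways force of 3–4 N showed during the hold, with no visible effect.
- **End state:** The tamper is upright, let go, and within a few mm of the mat's centre. The plate is back up under its bolt heads. The gripper is open about 0.14 m above where it released the tamper and touches nothing.
- **Other items:** I felt no contact with any of them, but I did not re-measure their positions at the end.

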